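# Push a sign blank through the guide blocks to the stop

## Robot

A 6-joint arm with a two-finger parallel gripper is mounted at the origin on the work surface. World frame = base frame: x ahead of the robot, y to its left, z up, the work surface at z = 0. Lengths are in m, angles in rad, forces in N, time in s.
With the tool pointing down it reaches from about 0.25 to 0.725 m from the base axis. Payload 4 kg.
Tool frame: the origin (TCP) lies at the very end of the fingers, on their centre line; the grasp point (between the pads) lies 19 mm behind it; z points along the fingers, x is the direction in which the jaws open and shut, and the axes are right-handed (so a half turn about z gives the same grasp; the last joint's range is limited). The gripper opens to 85 mm and grips with 20 to 120 N. Pads are 22 mm wide; open, the fingers measure 114 mm over their backs; the gripper's body (76 mm by 85 mm) begins 54 mm behind the grasp point. The pads swing forward as they close: fully open they stand 13 mm farther back than shut.
Start: joints at [-1.142, 0.241, 0.005, 1.335, 0, 1.571], TCP at [0.208, -0.455, 0.231] pointing down, gripper open.
Joint ranges: [-2.72, 2.72], [-1.05, 1.87], [-1.09, 1.28], [-1.99, 2.15], [-1.42, 1.44], [-3.14, 3.14]. Speed limits (rad/s): [2.79, 2.79, 3.14, 3.14, 3.14, 3.14].

## Interface

Orientations are given as [roll, pitch, yaw] about the fixed x, y, z axes, in that order (R = Rz(yaw) Ry(pitch) Rx(roll)).
In Python, from cell import sensors, snapshot, env gives the robot as it stands.
- The arm moves only by the shell command python3 -m creep 'ROWS' [OPENING] [FORCE]. ROWS is JSON, a list of rows, each a list of 2 entries, a list of its own where there are three numbers: the shift along the tool's x, y, z normalised to -1 to 1, where 1 is 0.15 m, then the turn, a rotation vector about the tool's x, y, z normalised to -1 to 1, where 1 is pi rad. In form: [[[tx, ty, tz], [wx, wy, wz]], ...]. A call has 1 to 10 rows; each row is the pose to reach, as a shift and turn from the pose commanded when the call began, along the tool's axes at that moment, turning the shorter way round; what a row does not reach only later rows make up. A row lasts 1/8 s, in which the tool goes at most 62.5 mm and 10.7 degrees, less where a joint would pass 70% of its speed; a pose out of reach is approached as far as the arm can. A call with a number of a shift or a turn outside -1 to 1 is refused whole. A call with a gripper value outside its range is refused whole. OPENING is the opening, from 0 (shut) to 1 (fully open), set as the call begins (- or left out, the last holds). The fingers move at their own pace and stop on an object; FORCE is the grip in N (left out, the last holds). Time passes only in rows, so rows that repeat a pose let the fingers close. It gives the time, the measured TCP pose, the force and the opening at its end, in the units of the state.
- sensors.get_obs(): the state, without advancing time (a new reading comes with each control period).
- snapshot(name): name is "side" or "top" or "wrist"; returns a dict with "pixels" (384x512x3 uint8, blue, green, red), "range_z" (384x512 float32, m along the optical axis (not along the pixel's ray), 0 where there is no reading), "intrinsics" (3x3 intrinsics, pixels), "k1" (the pictures are not rectified: a ray, as slopes to the right and down, at radius r is drawn at 1 + k1 r^2 times it, then the intrinsics apply), "extrinsics" (4x4, takes a point from camera to world coordinates). Camera axes: x right, y down, z forward; pixel columns grow to the right and rows downward; lengths in m; the calibration is good to about 2 mm. A picture is of the moment at which its call begins.
- env.close_job(): hands the job in, once; it reports no verdict.
The state is a dict: "t": time; "q": joint angles; "qd": joint speeds; "tau": joint torques, N m; "ee_pos": TCP position; "orientation": TCP orientation; "ft_force": force on the tool from outside, world axes, zero at the start; "torque": the same for the moment, N m; "width": finger opening in m.
Only numpy, scipy, OpenCV 4.12 (cv2) and the standard library are available. Lean on these libraries where they do the work, as an engineer would, in place of code of your own. Each camera call takes 0.05 s, during which the arm holds its last target.

## Task

Push the aluminium-faced sign blank across the bench, long way first, through the narrow gap between the two wooden guide blocks and on until its leading edge rests squarely against the yellow stop, ready for drilling. Push it with the fingers only: it stays flat on the bench and is never picked up or lifted over the blocks. Leave the other tools and things where they are.

Things in the scene. Friction and masses are not known exactly. Their poses are not given: they have to be found in the camera images.
- sign: loose sign blank, 100 mm long (its x) by 80 mm wide (its y) by 18 mm thick: brown wood core, brushed aluminium face with a round black emblem; 0.11 to 0.23 kg, slides with friction. Either short end may lead. Origin at the centre of its underside, z up.
- jig: fixed drilling jig. Origin on the bench, mid-gap; x = direction of pushing through, z up. Two pale wooden guide blocks, 40 mm high, at x = -20 to 20 mm, inner faces at y = -43 and 43 mm (gap 86 mm), outer faces at y = -93 and 93 mm; entry corners on the gap side rounded to 6 mm radius. Nothing covers the gap.
- stop (a point): middle of the near face of the jig's yellow stop bar, at bench level, 125 mm beyond the jig's origin along its x. The bar is fixed, 130 mm long across the push, 25 mm thick, 30 mm high. A blank that is home has its centre 50 mm before this point (75 mm past the jig's origin), its rear end 5 mm past the blocks, its x along the jig's x, either way round.
- mallet: bystander, leave alone: rubber mallet lying down: black head 60 mm across and 85 mm long, wooden handle reaching 270 mm along its own +y; origin under the head
- plane_iron: bystander, leave alone: flat steel plane blade with a dark slot, 190 x 50 x 5 mm, lying flat; origin under its centre
- driver: bystander, leave alone: green and black cordless driver lying on its side, about 240 x 165 x 56 mm; origin under its barrel
- glue: bystander, leave alone: yellow glue bottle, 56 mm across, 150 mm tall, standing; origin under its centre
- tape: bystander, leave alone: yellow tape measure, 65 x 70 x 36 mm; origin under its centre
- screw_jar: bystander, leave alone: small glass jar with a blue lid, 64 mm across, 75 mm tall; origin under its centre
- hinge: bystander, leave alone: brass butt hinge lying open and flat, 80 x 72 x 10 mm; origin under its centre
There are look-alikes about, which are no part of the job. Of the things shaped like the sign, the brown one is meant.

How it is judged:
On the way:
1. the blank's leading end is in the gap between the guide blocks, flat on the bench (x of sign in the frame of jig between -0.068 and 0.03 m and y of sign in the frame of jig between -0.012 and 0.012 m and angle between the x axis of sign and the x axis of jig, either way round below 0.2 rad and height (world z) of sign below 0.005 m), for 0.05 s.
At the end, for the whole second after the job is handed in: The blank lies flat and at rest beyond the gap, its leading edge against the stop (centre within 5 mm of its home place along the push, 25 mm across), square to the stop within 0.09 rad (5 degrees) (x of sign in the frame of jig between 0.07 and 0.08 m and y of sign in the frame of jig between -0.025 and 0.025 m and angle between the x axis of sign and the x axis of jig, either way round below 0.09 rad and height (world z) of sign below 0.004 m and angle between sign's own z axis and vertical below 0.06 rad and linear speed of sign below 0.01 m/s); the robot touches nothing.
It fails at once if the blank is lifted off the bench or tipped up (height (world z) of sign above 0.01 m or angle between sign's own z axis and vertical above 0.2 rad).
It fails at once if another tool or thing on the bench is displaced by more than 20 mm (distance of any of mallet, plane_iron, driver, glue, tape, screw_jar, hinge from where it was at the start of the episode above 0.02 m).
It also fails if it takes over 58 s, if anything falls off the work surface, if the arm or the gripper's body presses on something with over 40 N, if the wrist force passes 120 N, or if a joint passes its speed limit or range.

## Working session

There is one attempt and no reset: what is moved stays moved. The work goes in short steps, Python scripts to look and compute and a shell command to move; the robot and the scene stay as the last step left them, time stands still between calls to the robot, and variables do not carry over. Pictures are saved under pics/ and viewed, and the job is handed in when it is done.

```bash
ls; mkdir -p pics
cat > h.py <<'E'
import numpy as np,cv2
from cell import sensors,snapshot,env
def save(n,f):
    s=snapshot(n); cv2.imwrite(f'pics/{f}.png',s['pixels']); np.savez(f'pics/{f}.npz',**{k:v for k,v in s.items()}); return s
def ray(s,u,v):
    K=s['intrinsics'];k1=float(s['k1'])
    d=np.array([(u-K[0,2])/K[0,0],(v-K[1,2])/K[1,1]]);x=d.copy()
    for _ in range(20): x=d/(1+k1*(x@x))
    return x
def atz(s,u,v,z):
    T=s['extrinsics'];x=ray(s,u,v);d=T[:3,:3]@np.r_[x,1];o=T[:3,3]
    return (o+d*(z-o[2])/d[2])
def proj(s,p):
    T=np.linalg.inv(s['extrinsics']);c=T[:3,:3]@np.array(p)+T[:3,3];x=c[:2]/c[2];x=x*(1+float(s['k1'])*(x@x))
    K=s['intrinsics'];return np.array([K[0,0]*x[0]+K[0,2],K[1,1]*x[1]+K[1,2]])
E
python3 - <<'E'
from h import *
print(sensors.get_obs())
for n in ['top','side','wrist']:
    s=save(n,n+'0'); print(n,s['extrinsics'],s['intrinsics'],s['k1'])
E
```

```text
pics
{'t': 0.0, 'q': array([-1.14197948e+00,  2.41424385e-01,  3.74579107e-03,  1.33514493e+00,
       -1.77466991e-06,  1.57077133e+00]), 'qd': array([ 1.96724488e-03,  9.35582203e-04,  4.08734101e-05,  9.83160487e-04,
       -1.70089225e-03, -1.72159478e-03]), 'tau': array([ 1.11957637e-03, -3.72318006e+01,  2.52407902e+01,  1.70358951e-02,
        5.08195922e-05, -6.09120178e-06]), 'ee_pos': array([ 0.20764769, -0.45418398,  0.23041544]), 'orientation': array([ 3.14159093e+00,  2.02719728e-03, -1.14195448e+00]), 'ft_force': array([ 0.04512423, -0.16625781, -0.06677174]), 'torque': array([-0.01327174,  0.06250066,  0.05278058]), 'width': 0.08537218147993605}
top [[ 1.44322739e-02 -9.96795236e-01  7.86827021e-02  3.35714364e-01]
 [-9.99894116e-01 -1.45340100e-02 -7.20439600e-04 -1.90703409e-02]
 [ 1.86170594e-03 -7.86639733e-02 -9.96899450e-01  1.77257510e+00]
 [ 0.00000000e+00  0.00000000e+00  0.00000000e+00  1.00000000e+00]] [[497.17587366   0.         257.46065368]
 [  0.         497.17587366 198.55048809]
 [  0.           0.           1.        ]] -0.18833056979223306
side [[-0.93707193 -0.18538674  0.29585122  0.09412001]
 [-0.34875573  0.53658713 -0.76840334  1.02236438]
 [-0.01629817 -0.82322901 -0.56747543  0.8149826 ]
 [ 0.          0.          0.          1.        ]] [[409.42436729   0.         251.6074143 ]
 [  0.         409.42436729 186.81040713]
 [  0.           0.           1.        ]] -0.057199014853276914
wrist [[ 0.41373958 -0.86564155 -0.28192953  0.28052966]
 [-0.91039457 -0.393787   -0.12693909 -0.42256438]
 [-0.00113643  0.30918684 -0.95100064  0.37307516]
 [ 0.          0.          0.          1.        ]] [[280.52923162   0.         258.53406153]
 [  0.         280.52923162 192.04651866]
 [  0.           0.           1.        ]] -0.017467129448397227
```

View pics/top0.png

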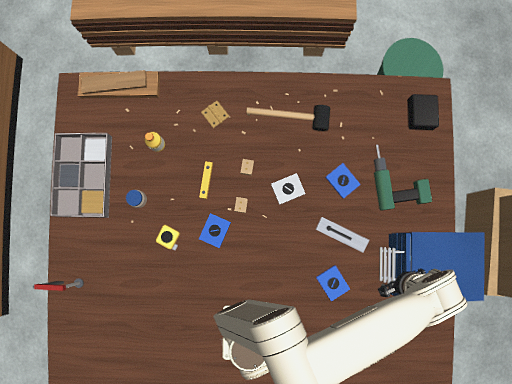

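View pics/side0.png

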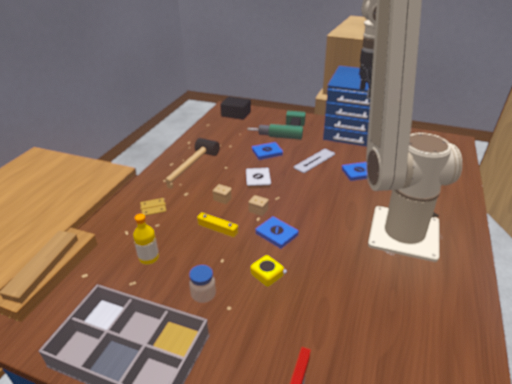

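```bash
python3 -c "
import cv2
a=cv2.imread('pics/top0.png');cv2.imwrite('pics/top0c.png',cv2.resize(a[130:280,170:370],None,fx=4,fy=4,interpolation=cv2.INTER_CUBIC))"
```

```text
(no output)
```

View pics/top0c.png

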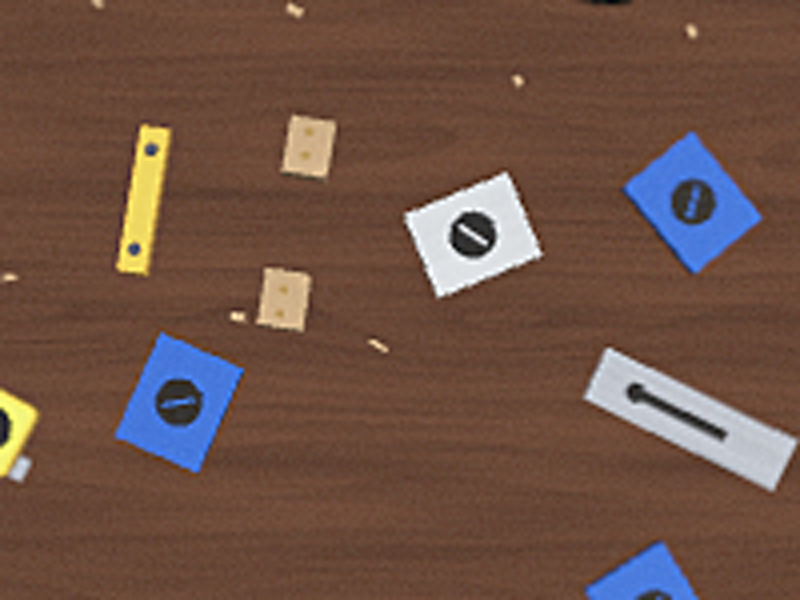

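View pics/wrist0.png

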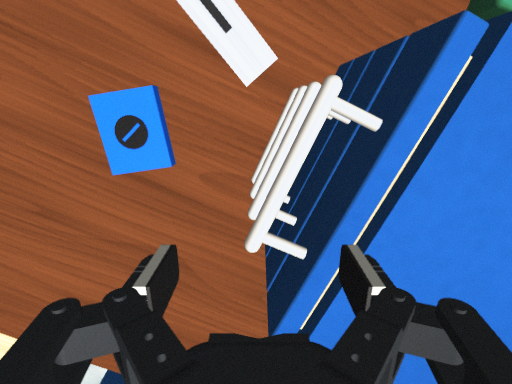

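```bash
cat > m.py <<'E'
from h import *
s=dict(np.load('pics/top0.npz'))
def W(pts,z): return np.array([atz(s,170+(a+.5)/4-.5,130+(b+.5)/4-.5,z)[:2] for a,b in pts])
S=W([(405,213),(507,172),(542,257),(438,297)],.018)
U=W([(290,115),(336,121),(328,178),(281,172)],.04);L=W([(265,267),(311,273),(304,331),(257,325)],.04)
Y=W([(141,124),(171,127),(148,274),(116,270)],.03)
for n,P in zip('SULY',(S,U,L,Y)):
    print(n,P.mean(0),P.round(3).tolist(),np.linalg.norm(np.roll(P,-1,0)-P,axis=1).round(4))
d=U.mean(0)-L.mean(0);jy=d
o=(U.mean(0)+L.mean(0))/2; a=Y.mean(0)-o
print('block sep',np.linalg.norm(d),'stop dist',np.linalg.norm(a),'jigx from blocks',np.degrees(np.arctan2(d[0],-d[1])), 'check', np.degrees(np.arctan2(a[1],a[0])),o)
e=(S[1]-S[0]+S[2]-S[3])/2;print('sign long ang',np.degrees(np.arctan2(e[1],e[0])),np.linalg.norm(e))
for n,P in (('mallet',(321,118)),('iron',(343,234))): print(n,atz(s,*P,.0))
E
python3 m.py
python3 -c "
import cv2
a=cv2.imread('pics/side0.png');cv2.imwrite('pics/side0c.png',cv2.resize(a[130:260,180:380],None,fx=4,fy=4,interpolation=cv2.INTER_CUBIC))"
```

```text
S [ 0.51231541 -0.12781359] [[0.531, -0.067], [0.569, -0.158], [0.493, -0.189], [0.456, -0.097]] [0.0981 0.0819 0.0991 0.0802]
U [0.58589288 0.01876651] [[0.614, 0.036], [0.609, -0.005], [0.558, 0.001], [0.563, 0.043]] [0.0409 0.0511 0.0416 0.0512]
L [0.45122756 0.03797231] [[0.479, 0.055], [0.474, 0.015], [0.423, 0.02], [0.428, 0.061]] [0.0406 0.0511 0.0414 0.0512]
Y [0.53900619 0.16386135] [[0.605, 0.168], [0.603, 0.141], [0.472, 0.159], [0.475, 0.187]] [0.0269 0.1321 0.0286 0.1316]
block sep 0.13602798329664023 stop dist 0.13702592751772638 jigx from blocks 81.88328686851092 check 81.41871292137705 [0.51856022 0.02836941]
sign long ang -67.64935728534213 0.09861759523211766
mallet [ 0.77419883 -0.24822284  0.        ]
iron [ 0.35275606 -0.32848078  0.        ]
```

View pics/side0c.png

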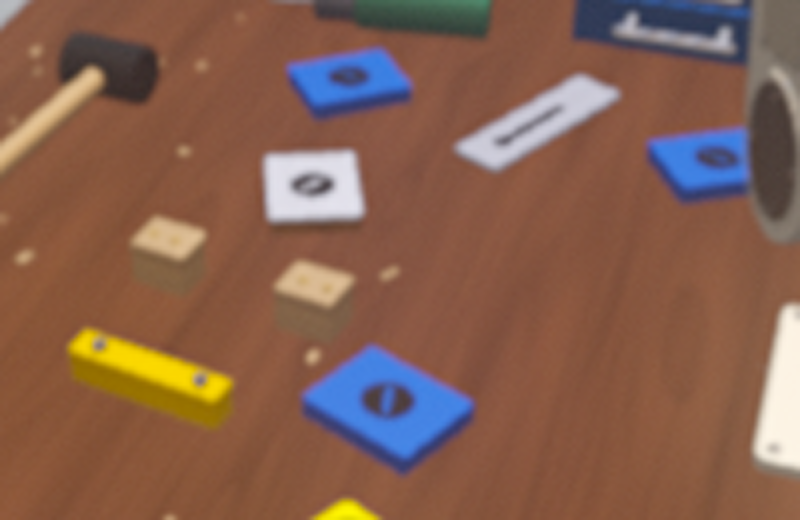

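```bash
cat > g.py <<'E'
import sys
from h import *
from scipy.spatial.transform import Rotation as R
def go(x,y,z,yawdeg):
    o=sensors.get_obs();A=R.from_euler('xyz',o['orientation']);B=R.from_euler('xyz',[np.pi,0,np.radians(yawdeg)])
    print('pos',o['ee_pos'].round(4),'ori',np.degrees(o['orientation']).round(2),'t',o['t'],'w',o['width'],'F',o['ft_force'].round(2))
    print('shift',(A.inv().apply(np.array([x,y,z])-o['ee_pos'])/.15).round(3),'turn',((A.inv()*B).as_rotvec()/np.pi).round(4))
if __name__=='__main__': go(*map(float,sys.argv[1:]))
E
python3 g.py .545 -.206 .1 22.3
python3 -m creep '[[[-0.2,-1,0],[0,0,-0.25]],[[-0.2,-1,0],[0,0,-0.25]],[[-0.2,-1,0],[0,0,-0.25]],[[-0.2,-1,0],[0,0,-0.25]],[[-0.2,-1,0],[0,0,-0.25]]]' 0.4
python3 g.py .545 -.206 .1 22.3
```

```text
pos [ 0.2077 -0.4543  0.2306] ori [ 1.800e+02  9.000e-02 -6.543e+01] t 0.15 w 0.08523433847418596 F [ 0.46 -0.02  0.44]
shift [-0.569 -2.733  0.872] turn [-4.000e-04  4.000e-04 -4.874e-01]
t: 0.78
ee_pos: [0.3321, -0.3646, 0.231]
orientation: [-3.141, 0.001, -0.356]
ft_force: [-0.0, -0.4, -0.1]
width: 0.0339
pos [ 0.3321 -0.3646  0.231 ] ori [-1.7998e+02  4.0000e-02 -2.0380e+01] t 0.775 w 0.03391818417466579 F [-0.02 -0.41 -0.07]
shift [ 0.963 -1.485  0.873] turn [-2.000e-04  2.000e-04 -2.371e-01]
```

```bash
python3 -m creep '[[[0.3,-0.9,0],[0,0,-0.12]],[[0.6,-0.9,0],[0,0,-0.237]],[[0.96,-0.9,0],[0,0,-0.237]],[[0.96,-0.9,0.3],[0,0,-0.237]],[[0.96,-0.9,0.5],[0,0,-0.237]],[[0.96,-0.9,0.5],[0,0,-0.237]]]'
python3 g.py .545 -.206 .1 22.3
```

```text
t: 1.52
ee_pos: [0.5117, -0.288, 0.1529]
orientation: [-3.136, 0.005, 0.386]
ft_force: [0.0, -0.1, 0.1]
width: 0.0342
pos [ 0.5117 -0.288   0.1529] ori [-179.66    0.27   22.1 ] t 1.525 w 0.03419328838732877 F [ 0.04 -0.13  0.13]
shift [ 0.413 -0.421  0.353] turn [-0.0019  0.0015 -0.0011]
```

Over to the start point, then look.

```bash
python3 -m creep '[[[0.41,-0.42,0.2],[0,0,0]],[[0.41,-0.42,0.35],[0,0,0]],[[0.41,-0.42,0.35],[0,0,0]]]'
python3 g.py .545 -.206 .005 22.3
python3 - <<'E'
from h import *
save('wrist','w1');s=save('top','t1')
cv2.imwrite('pics/t1c.png',cv2.resize(s['pixels'][130:280,170:370],None,fx=4,fy=4,interpolation=cv2.INTER_CUBIC))
E
```

```text
t: 1.9
ee_pos: [0.5462, -0.2056, 0.1031]
orientation: [-3.139, 0.002, 0.389]
ft_force: [-0.7, -0.1, -0.0]
width: 0.0343
pos [ 0.5462 -0.2056  0.1031] ori [-1.7987e+02  1.2000e-01  2.2290e+01] t 1.9 w 0.03429070157765849 F [-0.7  -0.08 -0.01]
shift [-0.007  0.001  0.654] turn [-0.0007  0.0007 -0.    ]
```

View pics/w1.png

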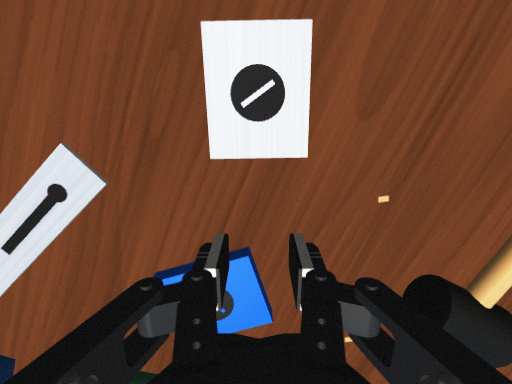

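View pics/t1c.png

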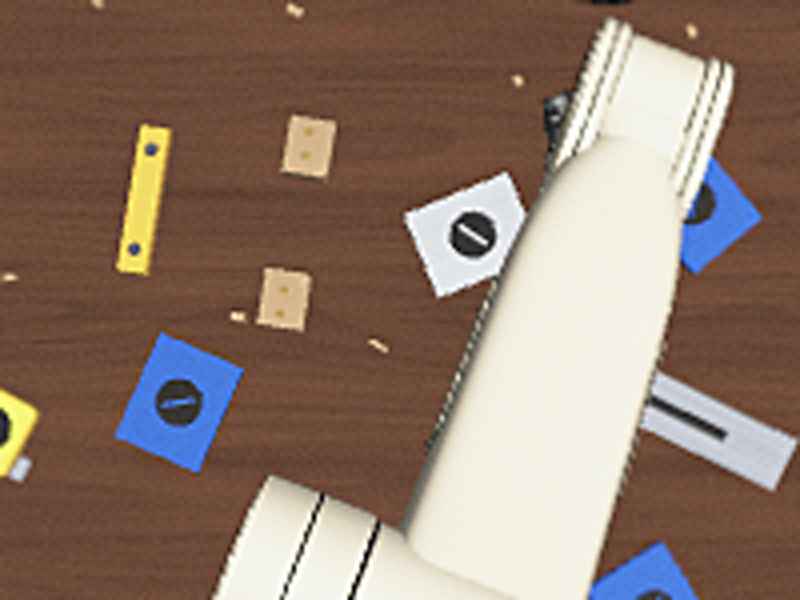

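Run:
```python
from h import *
from scipy.spatial.transform import Rotation as R
s=dict(np.load('pics/w1.npz'))
C=np.array([atz(s,u,v,.018)[:2] for u,v in[(201,20),(312,18),(307,157.5),(210,158)]]);print(C.round(4),C.mean(0))
e=(C[0]+C[1]-C[2]-C[3])/2;print(np.degrees(np.arctan2(e[1],e[0])),np.linalg.norm(e),np.linalg.norm(C[0]-C[1]),np.linalg.norm(C[3]-C[2]))
o=sensors.get_obs();A=R.from_euler('xyz',o['orientation']);T=s['extrinsics'];D=s['range_z']
v,u=np.mgrid[200:384:1,100:420:1];z=D[200:384,100:420]
K=s['intrinsics'];x=(u-K[0,2])/K[0,0];y=(v-K[1,2])/K[1,1]
P=np.stack([x*z,y*z,z],-1)[z>0];P=P@T[:3,:3].T+T[:3,3];P=A.inv().apply(P-o['ee_pos'])
for a in range(-110,10,8):
    m=(P[:,2]>a/1e3)&(P[:,2]<=(a+8)/1e3)&(np.abs(P[:,1])<.06)
    if m.sum(): print(a,m.sum(),P[m].min(0).round(3),P[m].max(0).round(3))
```

```text
[[ 0.4573 -0.0974]
 [ 0.5304 -0.0663]
 [ 0.57   -0.1592]
 [ 0.4963 -0.1897]] [ 0.51353108 -0.12814823]
112.9931967978725 0.10062279529069947 0.07948269482002948 0.07973037651882849
-102 153 [-0.02  -0.023 -0.095] [ 0.02  -0.021 -0.094]
-94 2976 [-0.03  -0.023 -0.094] [ 0.029 -0.011 -0.086]
-86 4470 [-0.048 -0.02  -0.086] [ 0.048 -0.    -0.078]
-78 5788 [-0.05  -0.02  -0.078] [ 0.05  0.01 -0.07]
-70 3553 [-0.054 -0.02  -0.07 ] [ 0.054  0.011 -0.062]
-62 4317 [-0.054 -0.018 -0.062] [ 0.055  0.011 -0.054]
-54 3556 [-0.051 -0.016 -0.054] [ 0.051  0.011 -0.046]
-46 1111 [-0.047 -0.016 -0.046] [ 0.048  0.005 -0.038]
-38 900 [-0.031 -0.014 -0.038] [ 0.03  0.01 -0.03]
-30 667 [-0.031 -0.014 -0.03 ] [ 0.031  0.009 -0.022]
-22 590 [-0.031 -0.014 -0.022] [ 0.03   0.009 -0.014]
-14 467 [-0.031 -0.013 -0.014] [ 0.03   0.01  -0.006]
-6 196 [-0.029 -0.013 -0.006] [0.028 0.009 0.001]
2 1 [-0.018 -0.007  0.002] [-0.018 -0.007  0.002]
```

```bash
python3 g.py .5455 -.2065 .008 22.7
python3 -m creep '[[[0,0,0.32],[0,0,-0.002]],[[0,0,0.62],[0,0,-0.002]],[[0,0,0.635],[0,0,-0.002]],[[0,0,0.635],[0,0,-0.002]]]'
cat > arc.py <<'E'
from h import *
from scipy.spatial.transform import Rotation as R
import sys
JO=np.array([.5186,.0284]);JA=np.radians(81.6)
def rows(c,th,R0,n,th_end=0,L=.063,z=.008,pre=True):
    o=sensors.get_obs();A=R.from_euler('xyz',o['orientation']);p=o['ee_pos']
    print('start',p.round(4),np.degrees(o['orientation']).round(2))
    out=[]
    phis=([th] if pre else [])+list(np.linspace(th,th_end,n+1)[1:])
    for f in phis:
        x=c[0]+R0*(np.sin(th)-np.sin(f)); y=c[1]+R0*(np.cos(f)-np.cos(th))
        tx,ty=x-L*np.cos(f),y-L*np.sin(f)
        w=JO+[tx*np.cos(JA)-ty*np.sin(JA),tx*np.sin(JA)+ty*np.cos(JA)]
        B=R.from_euler('xyz',[np.pi,0,JA+f-np.pi/2])
        print((A.inv().apply(np.r_[w,z]-p)/.15).round(3).tolist(),((A.inv()*B).as_rotvec()/np.pi).round(3).tolist(),'sign',round(x,4),round(y,4),round(np.degrees(f),1))
def injig(c,ang):
    d=np.array(c)-JO;return np.array([d[0]*np.cos(JA)+d[1]*np.sin(JA),-d[0]*np.sin(JA)+d[1]*np.cos(JA)]),np.radians(ang)-JA
E
python3 - <<'E'
from arc import *
c,t=injig((.513,-.128),112.7);print(c,np.degrees(t));R0=-c[1]/(1-np.cos(t));print(R0)
rows(c,t,R0,9)
E
```

```text
pos [ 0.5475 -0.2081  0.1055] ori [ 1.799e+02 -6.000e-02  2.217e+01] t 2.0 w 0.03416737432881666 F [ 0.07 -0.14  0.03]
shift [-0.009 -0.016  0.65 ] turn [ 0.0006 -0.0004 -0.003 ]
t: 2.5
ee_pos: [0.5484, -0.2088, 0.0109]
orientation: [3.139, -0.002, 0.393]
ft_force: [0.6, 0.6, 0.4]
width: 0.0339
[-0.15554026 -0.01730746] 31.099999999999998
0.12041403706619609
start [ 0.5484 -0.2088  0.0109] [ 1.7986e+02 -1.4000e-01  2.2490e+01]
[-0.01, -0.168, 0.019] [0.001, -0.001, -0.001] sign -0.1555 -0.0173 31.1
[-0.034, -0.217, 0.018] [0.001, -0.001, 0.018] sign -0.1492 -0.0137 27.6
[-0.055, -0.268, 0.018] [0.001, -0.001, 0.037] sign -0.1427 -0.0106 24.2
[-0.073, -0.319, 0.018] [0.001, -0.001, 0.056] sign -0.136 -0.0078 20.7
[-0.088, -0.372, 0.018] [0.001, -0.001, 0.076] sign -0.1291 -0.0054 17.3
[-0.1, -0.425, 0.018] [0.001, -0.001, 0.095] sign -0.1221 -0.0035 13.8
[-0.108, -0.479, 0.018] [0.001, -0.001, 0.114] sign -0.115 -0.002 10.4
[-0.113, -0.534, 0.018] [0.001, -0.001, 0.133] sign -0.1078 -0.0009 6.9
[-0.115, -0.588, 0.017] [0.001, -0.001, 0.152] sign -0.1006 -0.0002 3.5
[-0.113, -0.643, 0.017] [0.001, -0.001, 0.172] sign -0.0933 0.0 0.0
```

```bash
python3 -m creep '[[[-0.01,-0.08,0.02],[0,0,0]],[[-0.01,-0.13,0.02],[0,0,0]],[[-0.01,-0.17,0.02],[0,0,0]],[[-0.034,-0.217,0.02],[0,0,0.018]],[[-0.055,-0.268,0.02],[0,0,0.037]],[[-0.073,-0.319,0.02],[0,0,0.056]],[[-0.088,-0.372,0.02],[0,0,0.076]],[[-0.088,-0.372,0.02],[0,0,0.076]]]'
python3 - <<'E'
from h import *
save('wrist','w2');s=save('top','t2')
cv2.imwrite('pics/t2c.png',cv2.resize(s['pixels'][130:280,170:370],None,fx=4,fy=4,interpolation=cv2.INTER_CUBIC))
E
```

```text
t: 3.5
ee_pos: [0.5133, -0.1602, 0.006]
orientation: [3.141, -0.0, 0.157]
ft_force: [0.6, 0.7, -0.2]
width: 0.0343
```

View pics/w2.png

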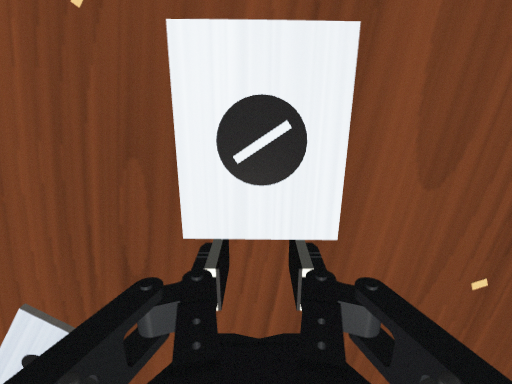

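View pics/t2c.png

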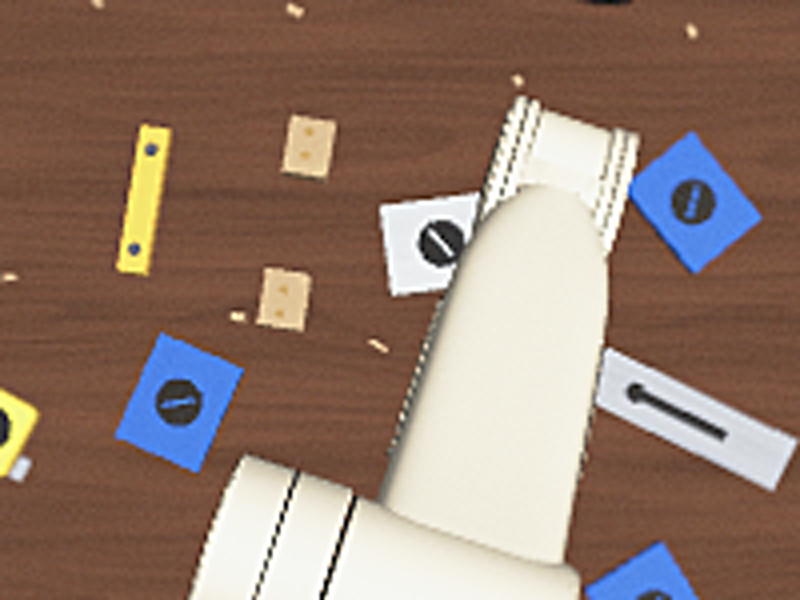

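```bash
cat > sg.py <<'E'
from arc import *
def sg(f,px):
    s=dict(np.load(f'pics/{f}.npz'));C=np.array([atz(s,u,v,.018)[:2] for u,v in px])
    e=(C[0]+C[1]-C[2]-C[3])/2;m=C.mean(0);a=np.degrees(np.arctan2(e[1],e[0]))
    w=C[1]+C[2]-C[0]-C[3];a2=np.degrees(np.arctan2(w[1],w[0]))+90
    o=sensors.get_obs();h=np.radians(a);d=m-o['ee_pos'][:2]
    print('sign',m.round(4),'ang',a,a2,'len',np.linalg.norm(e),'TCP->c along',d@[np.cos(h),np.sin(h)],'across',d@[-np.sin(h),np.cos(h)])
    c,t=injig(m,(a+a2)/2);print('jig',c.round(4),np.degrees(t));return c,t
E
python3 - <<'E'
from sg import *
c,t=sg('w2',[(167,19),(360,21),(338,240),(183,238.5)])
R0=-c[1]/(1-np.cos(t));print(R0)
rows(c,t,R0,6,pre=False)
E
```

```text
sign [ 0.5058 -0.1007] ang 98.28630030288345 98.29458311634698 len 0.10016959226286999 TCP->c along 0.060386088384772094 across -0.0008937641758618402
jig [-0.1296 -0.0062] 16.690441709615214
0.14768844978491125
start [ 0.5136 -0.1606  0.0058] [ 1.7999e+02 -3.0000e-02  8.9900e+00]
[-0.013, -0.031, -0.014] [0.0, -0.0, 0.019] sign -0.1227 -0.0043 13.9
[-0.029, -0.08, -0.014] [0.0, -0.0, 0.035] sign -0.1157 -0.0028 11.1
[-0.043, -0.13, -0.014] [0.0, -0.0, 0.05] sign -0.1086 -0.0016 8.3
[-0.054, -0.181, -0.014] [0.0, -0.0, 0.066] sign -0.1015 -0.0007 5.6
[-0.063, -0.232, -0.014] [0.0, -0.0, 0.081] sign -0.0943 -0.0002 2.8
[-0.07, -0.284, -0.014] [0.0, -0.0, 0.097] sign -0.0872 0.0 0.0
```

```bash
python3 -m creep '[[[-0.013,-0.047,-0.01],[0,0,0.017]],[[-0.029,-0.097,-0.014],[0,0,0.033]],[[-0.043,-0.147,-0.014],[0,0,0.048]],[[-0.054,-0.198,-0.014],[0,0,0.064]],[[-0.063,-0.249,-0.014],[0,0,0.08]],[[-0.07,-0.284,-0.014],[0,0,0.095]],[[-0.07,-0.284,-0.014],[0,0,0.095]]]'
python3 - <<'E'
from h import *
save('wrist','w3')
E
python3 -m creep '[[[0,0.2,0],[0,0,0]],[[0,0.3,-0.4],[0,0,0]],[[0,0.3,-0.8],[0,0,0]],[[0,0.2,-1],[0,0,0]],[[0,0.2,-1],[0,0,0]],[[0,0.2,-1],[0,0,0]]]'
python3 - <<'E'
from h import *
s=save('wrist','w4');s=save('top','t4')
cv2.imwrite('pics/t4c.png',cv2.resize(s['pixels'][130:280,170:370],None,fx=4,fy=4,interpolation=cv2.INTER_CUBIC))
E
```

```text
t: 4.47
ee_pos: [0.4965, -0.1202, 0.0077]
orientation: [-3.141, 0.0, -0.141]
ft_force: [-0.1, 1.3, -0.8]
width: 0.0341
t: 5.28
ee_pos: [0.4916, -0.1501, 0.1567]
orientation: [-3.142, 0.001, -0.142]
ft_force: [-0.1, -0.6, -0.6]
width: 0.0343
```

View pics/w3.png

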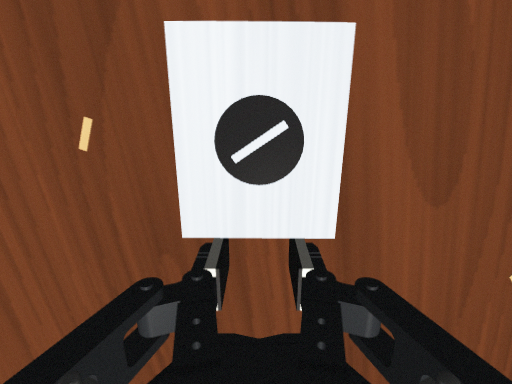

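View pics/w4.png

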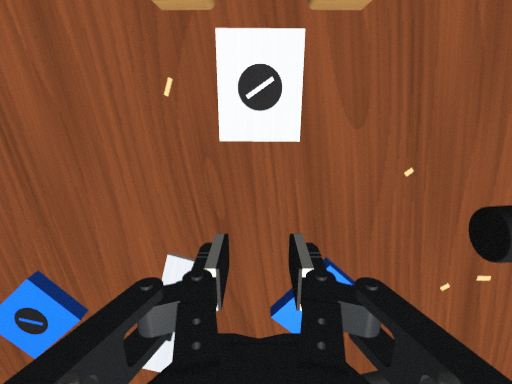

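View pics/t4c.png

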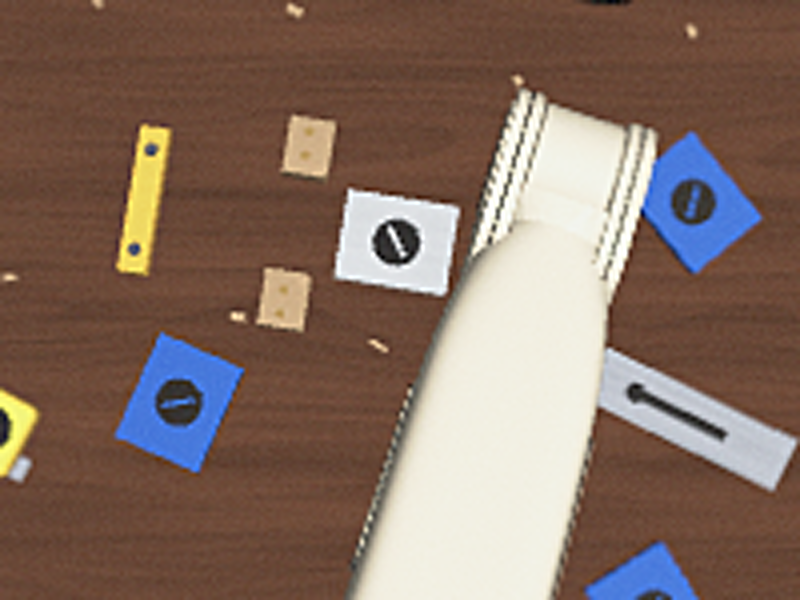

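```bash
python3 -c "
import cv2
a=cv2.imread('pics/w4.png');cv2.imwrite('pics/w4c.png',cv2.resize(a[0:60,140:390],None,fx=3.2,fy=5,interpolation=cv2.INTER_CUBIC))"
python3 m.py | tail -0
python3 - <<'E'
from sg import *
c,t=sg('w4',[(216,28),(305,28.5),(300,141.5),(220,141.5)])
c,t=sg('t4',[(170+a/4-.375,130+b/4-.375) for a,b in[(334,279),(350,188),(460,206),(446,296)]])
E
```

```text
sign [ 0.5067 -0.0614] ang 81.53798973100986 81.569419759656 len 0.10048005357009938 TCP->c along 0.08989982335275419 across -0.0024929069492381824
jig [-0.0906 -0.0013] -0.046295254667067534
sign [ 0.5046 -0.0608] ang 81.84389024461174 81.34689670679474 len 0.09962549703659951 TCP->c along 0.09014355630171272 across -0.0008803179741223823
jig [-0.0903  0.0008] -0.004606524296749278Exception ignored on flushing sys.stdout:
BrokenPipeError: [Errno 32] Broken pipe
```

View pics/w4c.png

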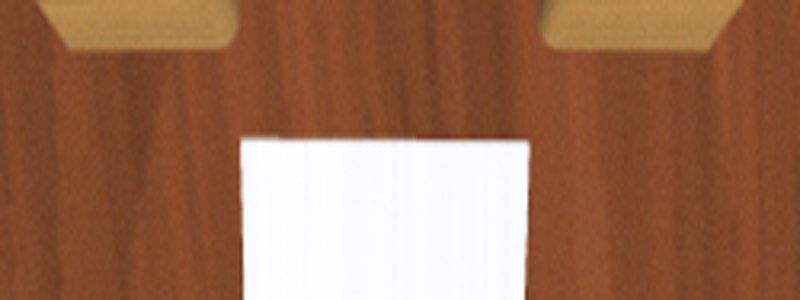

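Run:
```python
from sg import *
s=dict(np.load('pics/w4.npz'))
for z,P in((0,[(68,50),(710,50),(215,50),(560,50)]),(.02,[(238,12),(540,12)]),(0,[(238,12),(540,12)])):
  for a,b in P:
    w=atz(s,140+(a+.5)/3.2-.5,(b+.5)/5-.5,z)[:2]; print(z,w.round(4),injig(w,0)[0].round(4))
```

```text
0 [0.425  0.0212] [-0.0208  0.0916]
0 [ 0.6103 -0.0057] [-0.0204 -0.0957]
0 [0.4674 0.0148] [-0.0209  0.0486]
0 [5.669e-01 3.000e-04] [-0.0207 -0.0519]
0.02 [0.4771 0.0137] [-0.0206  0.0389]
0.02 [0.5578 0.002 ] [-0.0204 -0.0426]
0 [0.4752 0.0199] [-0.0147  0.0417]
0 [0.5617 0.0073] [-0.0145 -0.0457]
```

```bash
python3 -m creep '[[[0.007,0,0.4],[0,0,0.0013]],[[0.007,0,0.8],[0,0,0.0013]],[[0.007,0,0.98],[0,0,0.0013]],[[0.007,0,0.99],[0,0,0.0013]]]'
python3 -m creep '[[[0,-0.08,0],[0,0,0]],[[0,-0.14,0],[0,0,0]],[[0,-0.19,0],[0,0,0]],[[0,-0.24,0],[0,0,0]],[[0,-0.29,0],[0,0,0]],[[0,-0.34,0],[0,0,0]],[[0,-0.39,0],[0,0,0]],[[0,-0.44,0],[0,0,0]],[[0,-0.46,0],[0,0,0]],[[0,-0.46,0],[0,0,0]]]'
python3 - <<'E'
from h import *
s=save('wrist','w5');s=save('top','t5')
cv2.imwrite('pics/t5c.png',cv2.resize(s['pixels'][130:280,170:370],None,fx=4,fy=4,interpolation=cv2.INTER_CUBIC))
E
```

```text
t: 5.88
ee_pos: [0.4897, -0.1494, 0.0056]
orientation: [-3.14, 0.009, -0.147]
ft_force: [0.3, -0.9, 0.8]
width: 0.0346
t: 7.12
ee_pos: [0.5032, -0.0813, 0.009]
orientation: [-3.141, 0.0, -0.146]
ft_force: [0.2, -0.1, 0.6]
width: 0.0346
```

View pics/w5.png

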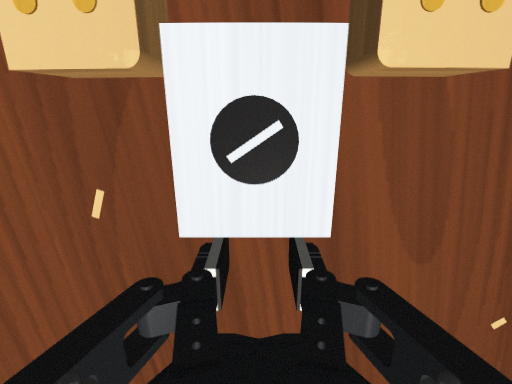

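View pics/t5c.png

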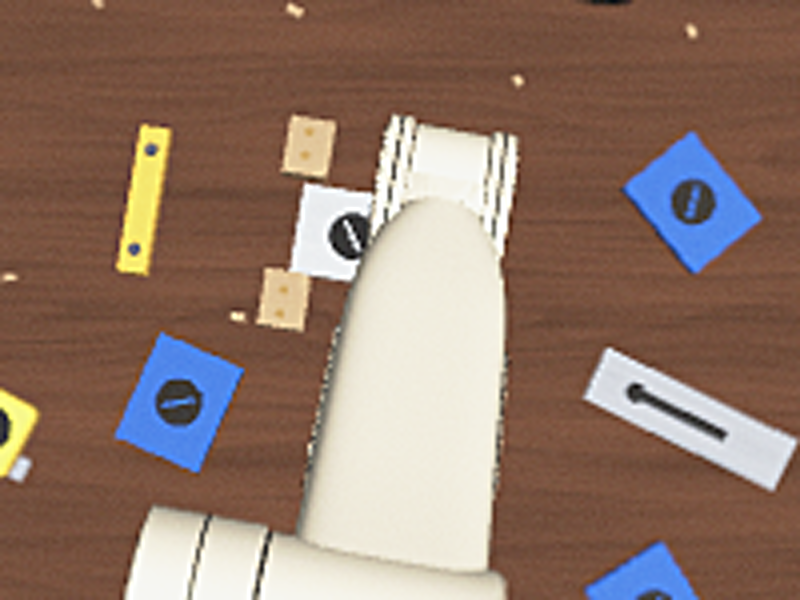

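```bash
python3 -m creep '[[[0.003,-0.05,0],[0,0,0]],[[0.006,-0.11,0],[0,0,0]],[[0.009,-0.17,0],[0,0,0]],[[0.01,-0.23,0],[0,0,0]],[[0.01,-0.29,0],[0,0,0]],[[0.01,-0.35,0],[0,0,0]],[[0.01,-0.4,0],[0,0,0]],[[0.01,-0.4,0],[0,0,0]]]'
python3 - <<'E'
from h import *
s=save('wrist','w6')
E
```

```text
t: 8.22
ee_pos: [0.5138, -0.022, 0.0093]
orientation: [-3.141, -0.0, -0.146]
ft_force: [-0.1, -0.6, 0.6]
width: 0.034
```

View pics/w6.png

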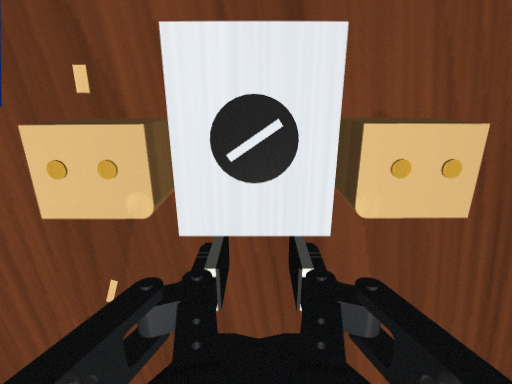

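```bash
python3 -m creep '[[[0,-0.05,0],[0,0,0]],[[0,-0.1,0],[0,0,0]],[[0,-0.15,0],[0,0,0]],[[0,-0.2,0],[0,0,0]],[[0,-0.25,0],[0,0,0]],[[0,-0.3,0],[0,0,0]],[[0,-0.35,0],[0,0,0]],[[0,-0.38,0],[0,0,0]],[[0,-0.38,0],[0,0,0]]]'
python3 - <<'E'
from h import *
s=save('wrist','w7')
E
```

```text
t: 9.4
ee_pos: [0.5219, 0.0343, 0.0091]
orientation: [-3.141, 0.0, -0.146]
ft_force: [-0.3, -0.1, -0.4]
width: 0.0343
```

View pics/w7.png

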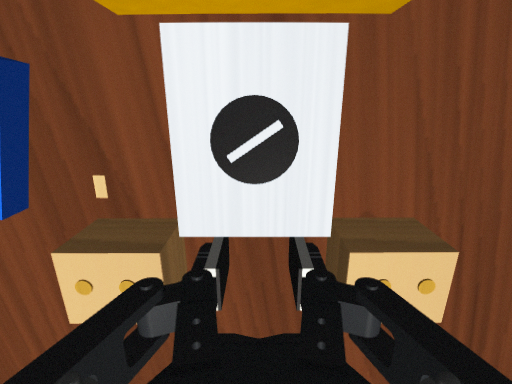

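```bash
python3 -m creep '[[[0,-0.01,0],[0,0,0]],[[0,-0.02,0],[0,0,0]],[[0,-0.03,0],[0,0,0]],[[0,-0.04,0],[0,0,0]],[[0,-0.045,0],[0,0,0]],[[0,-0.045,0],[0,0,0]]]'
python3 -m creep '[[[0,-0.006,0],[0,0,0]],[[0,-0.01,0],[0,0,0]],[[0,-0.01,0],[0,0,0]]]'
python3 - <<'E'
from h import *
s=save('wrist','w8')
cv2.imwrite('pics/w8c.png',cv2.resize(s['pixels'][0:60,130:380],None,fx=3.2,fy=5,interpolation=cv2.INTER_CUBIC))
E
```

```text
t: 10.2
ee_pos: [0.5229, 0.0404, 0.0092]
orientation: [-3.141, 0.0, -0.147]
ft_force: [-0.6, -0.1, -0.2]
width: 0.0344
t: 10.58
ee_pos: [0.5232, 0.0418, 0.0092]
orientation: [-3.141, -0.0, -0.147]
ft_force: [-0.2, -0.4, -0.8]
width: 0.0341
```

View pics/w8c.png

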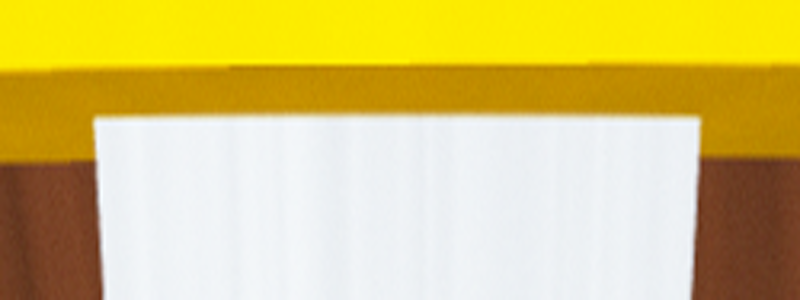

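```bash
python3 -m creep '[[[0,-0.004,0],[0,0,0]],[[0,-0.008,0],[0,0,0]],[[0,-0.008,0],[0,0,0]]]'
python3 -m creep '[[[0,-0.004,0],[0,0,0]],[[0,-0.006,0],[0,0,0]],[[0,-0.006,0],[0,0,0]]]'
```

```text
t: 11.0
ee_pos: [0.5233, 0.0424, 0.0092]
orientation: [3.141, -0.0, -0.147]
ft_force: [-0.8, -3.6, 0.2]
width: 0.0342
t: 11.38
ee_pos: [0.5234, 0.0425, 0.0092]
orientation: [3.139, -0.0, -0.148]
ft_force: [0.4, -5.3, 0.3]
width: 0.0343
```

Force rises to 5 N with no further travel, so the blank is against the stop. I'll back off straight and check.

```bash
python3 -m creep '[[[0,0.03,0],[0,0,0]],[[0,0.1,0],[0,0,0]],[[0,0.2,0],[0,0,0]],[[0,0.2,-0.4],[0,0,0]],[[0,0.3,-0.8],[0,0,0]],[[0,0.4,-1],[0,0,0]],[[0,0.4,-1],[0,0,0]],[[0,0.4,-1],[0,0,0]]]'
python3 -m creep '[[[0,0.5,0],[0,0,0]],[[0,0.9,0],[0,0,0]],[[0,0.9,0],[0,0,0]],[[0,0.9,0],[0,0,0]]]'
python3 - <<'E'
from h import *
s=save('top','t9')
cv2.imwrite('pics/t9c.png',cv2.resize(s['pixels'][130:280,170:370],None,fx=4,fy=4,interpolation=cv2.INTER_CUBIC))
s=save('side','s9')
cv2.imwrite('pics/s9c.png',cv2.resize(s['pixels'][130:260,180:380],None,fx=4,fy=4,interpolation=cv2.INTER_CUBIC))
E
```

```text
t: 12.38
ee_pos: [0.5138, -0.0159, 0.1582]
orientation: [-3.141, 0.002, -0.148]
ft_force: [-0.7, -0.0, -0.4]
width: 0.034
t: 12.88
ee_pos: [0.4938, -0.149, 0.1575]
orientation: [-3.14, 0.003, -0.148]
ft_force: [0.4, 0.0, -0.4]
width: 0.0342
```

View pics/t9c.png

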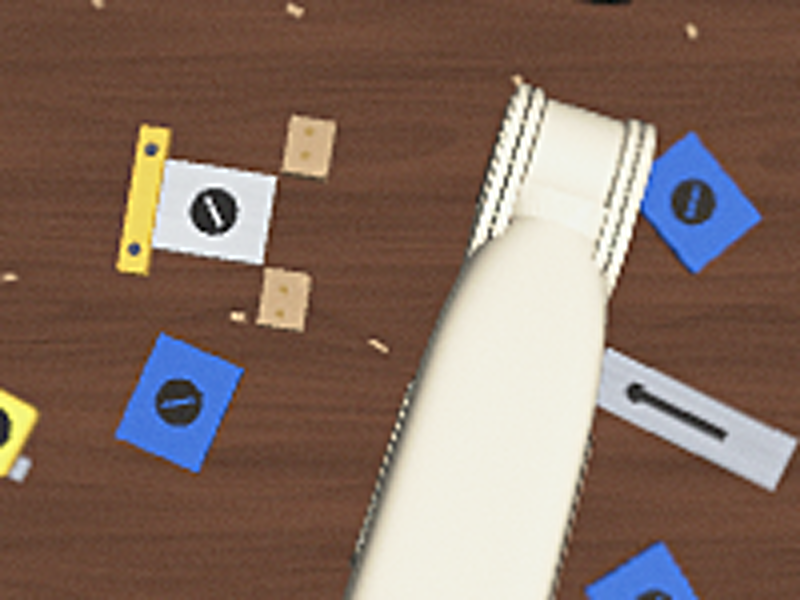

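View pics/s9c.png

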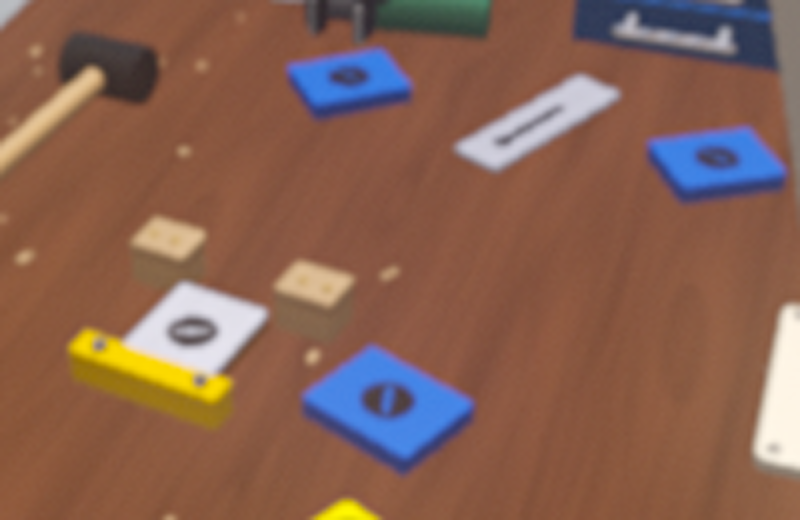

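View pics/t9.png

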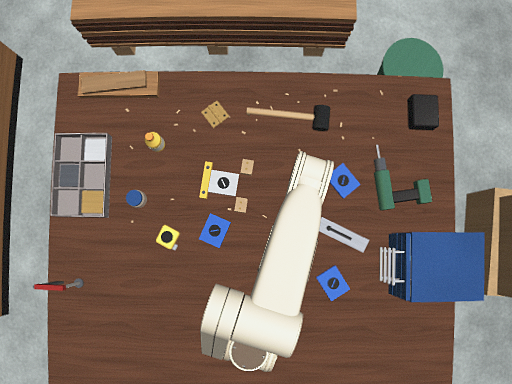

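Run:
```python
from sg import *
c,t=sg('t9',[(170+a/4-.375,130+b/4-.375) for a,b in[(152,247),(166,159),(277,176),(264,265)]])
env.close_job()
```

```text
sign [0.5295 0.1019] ang 81.84276092089227 82.53884159045836 len 0.10054574111526651 TCP->c along 0.25209996678140306 across 0.0007757293856362281
jig [ 0.0743 -0.    ] 0.5908012556753263
the job is handed in; nothing more can be done
```

I pushed the aluminium-faced blank, long way first, through the gap and up against the yellow stop, then handed the job in. No verdict was reported. I used the two half-closed fingertips on its rear end. A short arc turned it by about 31°, and a straight push took it through the guide blocks and on to the stop.

**Contact with the stop:** The push force rose to about 5 N with no further travel, so the blank was against the stop before I backed off.

**Final position:** The last overhead picture puts the blank's centre at x = 0.074 m (0.075 is home) and y = 0.000 m in the jig frame. It is square to within about 0.6° and looks flat in the side view.

**Other things:** By eye in the last overhead picture, the other tools and things had not moved. The arm was clear, about 15 cm above the bench, and the clock read about 13 s of the 58 s allowed.

**Disagreement:** The wrist and overhead cameras disagreed by about 2 mm across the push. That is within the stated calibration, and measured against the jig within each camera they agreed.

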